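# Clamp a helmet visor lightly in the gluing press

### The arm

A 6-joint arm with a two-finger parallel gripper is mounted at the origin on the work surface. World frame = base frame: x ahead of the robot, y to its left, z up, the work surface at z = 0. Lengths are in m, angles in degrees, forces in N, time in s.
With the tool pointing down it reaches from about 0.325 to 0.85 m from the base axis. Payload 15.5 kg.
Tool frame: the origin (TCP) lies midway between the tips of the shut fingers; the grasp point (between the pads) lies 19 mm behind it (robot.tcp_to_grasp is the z of the grasp point in the tool frame, in m); z points along the fingers, y is the line along which they close (so a half turn about z gives the same grasp; the last joint's range is limited). The gripper opens to 91 mm and grips with 3 to 60 N. Pads are 32 mm wide; open, the fingers measure 118 mm over their backs; the gripper's body (76 mm by 178 mm) begins 60 mm behind the grasp point.
Start: joints at [-71.591, 28.281, 77.091, -0, 74.628, -5.472], TCP at [0.253, -0.571, 0.214] pointing down, gripper open.
Joint ranges: [-166.48, 166.48], [-47.26, 123.95], [12.59, 153.08], [-70.14, 250.14], [6.76, 159.57], [-176.63, 176.63]. Speed limits (degrees/s): [108.29, 108.29, 147.25, 172.46, 172.46, 172.46].

### API

Orientations are given as [roll, pitch, yaw] about the fixed x, y, z axes, in that order (R = Rz(yaw) Ry(pitch) Rx(roll)).
In Python, from bench import robot gives the robot as it stands. The module is installed in compiled form; this text tells all that it offers.
- The arm moves only by the shell command python3 -m creep 'ROWS' [FORCE]. ROWS is a JSON object of lists of equal length, an entry for each row: "xyz": the shift along the tool's x, y, z in units of 25 mm (1.0 is 25 mm), a list of three; "twist": the turn, a rotation vector about the tool's x, y, z in degrees, a list of three; "claw": the opening, from -1 (shut) to 1 (fully open). In form: {"xyz": [[tx, ty, tz], ...], "twist": [[rx, ry, rz], ...], "claw": [claw, ...]}. A call has 1 to 12 rows; each row shifts and turns the commanded pose from where the row before left it, along the tool's axes as they then stand; what a row does not reach is not made up. A row lasts 1/8 s, in which the tool goes at most 62.5 mm and 10.7 degrees, less where a joint would pass 70% of its speed; a pose out of reach is approached as far as the arm can. A call is refused whole if a number of a shift passes 1 or a number of a turn 10.7, either way. A call with a gripper value outside its range is refused whole. The fingers move at their own pace and stop on an object; FORCE is the grip in N (left out, the last holds). Time passes only in rows, so rows that do not move let the fingers close. It gives the time, the measured TCP pose, the force, the opening and the grip force at its end, in the units of the state.
- robot.get_obs(): the state, without advancing time (a new reading comes with each control period).
- robot.camera(name): name is "side" or "top" or "wrist"; returns the picture (420x560x3 uint8, blue, green, red); there is no depth.
- robot.camera_model(name): a dict with "fx", "fy", "cx", "cy" (pixels), "distortion" ([k1, k2, p1, p2, k3] as OpenCV has them; the pictures are not rectified), "eye" and "attitude" of the camera in the world. Camera axes: x right, y down, z forward; pixel columns grow to the right and rows downward; lengths in m; the calibration is good to about 2 mm. A picture is of the moment at which its call begins: read the wrist's pose just before it. camera_model takes no time and is no camera call; for the wrist camera it gives the pose at the moment of the call.
- robot.sign_off(): hands the job in; it is judged then, once.
The state is a dict: "time_s": time; "q": joint angles; "qvel": joint speeds; "joint_efforts": joint torques, N m; "tool_pos": TCP position; "eef_rot": TCP orientation; "wrist_force": force on the tool from outside, world axes, zero at the start; "ft_torque": the same for the moment, N m; "opening": opening from 0.0 (shut) to 1.0 (fully open); "grasp_force": force on a finger pad.
Only numpy, scipy, OpenCV 4.12 (cv2) and the standard library are available. Lean on these libraries where they do the work, as an engineer would, in place of code of your own. Each camera call takes 0.05 s, during which the arm holds its last target. There are 200 camera calls.

### The job

Swing the press's arm up by its red ball, lay the lime visor astride the saddle, centred, arched side up and nose towards the ball-handle end, then swing the arm down until its sprung orange pad rests on the visor with a light pressure of about 6 N, and leave it clamped so. The visor is brittle: grip it with well under 20 N, set it down softly and never let the pad press it with more than 12 N; how far the pad is screwed out is unknown, so feel for it. Leave the box, can and screwdriver where they are.

Things in the scene. Friction and masses are not known exactly. Their poses are not given: they have to be found in the camera images.
- visor: loose lime arched plastic visor, open below, 149 long (x, nose to -x), 58 wide (y), 25 high, about 0.12 kg. Origin: midway along and between its two side lips, at their lower edge; z up. Grip across the lips: 120 long (x -60 to 60), 4 thick, outer faces at y = +-29, z = 0 to 15. Crown: flat plate 34 wide, z = 21 to 25, joined to the lips by sloping strips.
- visor_nose (a point): tip of the visor's rounded nose, 89 ahead (-x) of the visor's origin and 23 above it.
- press: fixed stand. Origin: underside of its base plate (12 thick, x -125 to 175, 110 wide), below the saddle's centre; x points from the ball-handle end to the post, z up. Saddle: black block 110 long (x), 41 wide, up to z = 52; on it a blue cap 28 wide up to z = 60. When seated, the visor's crown rests on the cap, its lips hang down both sides with 4 play, its origin is at z = 39, axes as the press.
- saddle_top (a point): centre of the top face of the blue cap, 60 above the press's origin; the clamp pad comes down here.
- post: fixed red post of the press, 56 wide, 134 tall, carrying the swinging steel arm and its pad. Origin: centre of its underside on the base plate, at x = +125, z = 12 of the press; same axes as the press.
- pivot (a point): hinge axis of the arm (along the press's y), 118 above the post's origin, 130 above the table.
- clamp (a joint): angle of the steel arm: 0 = level over the saddle (from the pivot to -x of the press), grows as the ball rises, 1.57 upright, range -0.3 to 1.9. Stiff hinge (1.3 N m friction): stays where left. 125 from the pivot, square to the arm, sits an orange pad of 26 diameter, its face 56 to 76 from the arm's centre line (unknown setting), sprung: 1.5 N per mm of push-in, at most 18 mm.
- ball (a point): centre of the red ball handle at the arm's end, 30 diameter, 215 from the pivot. Can be pinched across the press's y axis at every arm angle.
- padbox: bystander: open cardboard box of black pads, 130 x 110 x 60 high, 0.8 kg; origin centre of underside.
- spray: bystander: standing metal can, 60 diameter, 170 high; origin centre of underside.
- driver: bystander: blue-handled screwdriver lying on the table, 180 long; origin centre of underside.
Not all that is in view belongs to the job. There is more than one size of the visor; the job needs the smallest.

How it is judged (in metres and radians):
At the end, for the whole second after the job is handed in: The visor lies at rest astride the saddle, upright and flat on the cap, within 15 mm lengthwise and 7 mm sideways of its centre, in line within 0.15 rad, nose towards the ball-handle end, and the lowered arm's pad presses it with 3 to 12 N (x of visor in the frame of press between -0.015 and 0.015 m and y of visor in the frame of press between -0.007 and 0.007 m and z of visor in the frame of press between 0.035 and 0.043 m and angle between visor's own z axis and vertical below 0.12 rad and angle between the x axis of visor and the x axis of press, either way round below 0.15 rad and x of visor_nose in the frame of press below -0.06 m and contact force between post and visor between 3 and 12 N and linear speed of visor below 0.02 m/s and value of joint clamp below 0.3 rad); the robot touches nothing.
It fails at once if the pad (or any of the post and arm) pressed the visor with more than 12 N (contact force between post and visor above 12 N).
It fails at once if the visor was squeezed by the fingers with more than 20 N on each side (40 N in all) (contact force between the fingers and visor above 40 N).
It fails at once if the visor was slammed on the press or dropped on it (over 40 N) (contact force between press and visor above 40 N).
It fails at once if the box, the can or the screwdriver was shifted more than 20 mm (distance of any of padbox, spray, driver from where it was at the start of the episode above 0.02 m).
It also fails if it takes over 72 s, if anything falls off the work surface, if the arm or the gripper's body presses on something with over 40 N, if the wrist force passes 120 N, or if a joint passes its speed limit or range.

## Working session

There is one attempt and no reset: what is moved stays moved. The work goes in short steps, Python scripts to look and compute and a shell command to move; the robot and the scene stay as the last step left them, time stands still between calls to the robot, and variables do not carry over. Pictures are saved under pics/ and viewed, at most 12 in all, crops included, and the job is handed in when it is done.

```bash
mkdir -p pics
python3 - <<'E'
from bench import robot
import cv2,json
for n in ["top","side"]:
    cv2.imwrite(f"pics/{n}0.png",robot.camera(n)); print(n,robot.camera_model(n))
print(robot.get_obs(), robot.tcp_to_grasp)
E
```

```text
top {'fx': 415.0878353713532, 'fy': 415.0878353713532, 'cx': 282.0919238491173, 'cy': 208.52339398274572, 'distortion': array([-0.04775901,  0.        ,  0.        ,  0.        ,  0.        ]), 'eye': array([0.36871595, 0.0160962 , 1.06384728]), 'attitude': array([-1.72308013e+02,  4.22649647e-02, -9.03740697e+01])}
side {'fx': 469.89459274251783, 'fy': 469.89459274251783, 'cx': 272.4770394090649, 'cy': 209.72517630442522, 'distortion': array([-0.08126429,  0.        ,  0.        ,  0.        ,  0.        ]), 'eye': array([0.25063697, 0.68216234, 0.92149147]), 'attitude': array([-138.73573002,    0.72855201, -162.2278599 ])}
{'time_s': 0.1, 'q': array([-7.15890979e+01,  2.83119236e+01,  7.71228043e+01, -1.35285206e-03,
        7.46278089e+01, -5.47060337e+00]), 'qvel': array([ 0.09700213, -0.06133663, -0.13842074, -0.0130387 , -0.13797032,
        0.03534721]), 'joint_efforts': array([ 2.35332715e-03, -8.80239773e+01, -3.82540405e+01,  7.09555903e-02,
        4.83399339e-02, -4.57028796e-05]), 'tool_pos': array([ 0.25293053, -0.57117053,  0.21339597]), 'eef_rot': array([-1.79937624e+02, -4.66383095e-03,  2.38818623e+01]), 'wrist_force': array([-0.19184089, -0.29668724, -0.08360282]), 'ft_torque': array([-0.00870791,  0.09299195, -0.01817983]), 'grasp_force': 0.0, 'opening': 0.9981216820645514} -0.0188
```

View pics/top0.png

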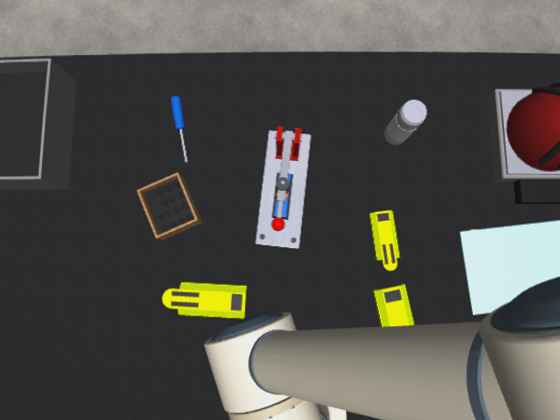

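View pics/side0.png

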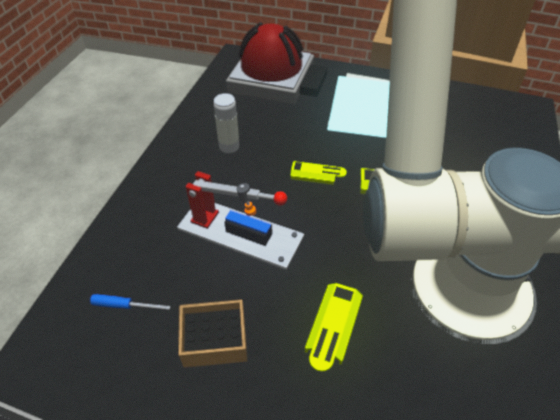

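Top view: the press is at (285,190), with its post end at the top and the red ball at (278,225). Three lime visors are candidates: A (385,240), B (205,300), which looks clearly bigger, and C (393,308), which the arm partly hides. I'll measure A and C, and look at an enlarged crop.

```bash
cat > h.py <<'E'
import numpy as np,cv2
from scipy.spatial.transform import Rotation as R
from bench import robot
def cam(n,m=None):
    m=m or robot.camera_model(n)
    K=np.array([[m['fx'],0,m['cx']],[0,m['fy'],m['cy']],[0,0,1.]])
    return K,np.array(m['distortion']),np.array(m['eye']),R.from_euler('xyz',m['attitude'],degrees=True).as_matrix()
def ray(n,px,m=None):
    K,d,e,A=cam(n,m); u=cv2.undistortPoints(np.array(px,float).reshape(-1,1,2),K,d).reshape(-1,2)
    return e,(A@np.c_[u,np.ones(len(u))].T).T
def at_z(n,px,z,m=None):
    e,r=ray(n,px,m); return e+r*((np.asarray(z)-e[2])/r[:,2])[:,None]
def proj(n,P,m=None):
    K,d,e,A=cam(n,m); return cv2.projectPoints(((np.array(P,float).reshape(-1,3)-e)@A),np.zeros(3),np.zeros(3),K,d)[0].reshape(-1,2)
E
python3 - <<'E'
import cv2,numpy as np
from h import *
t=cv2.imread("pics/top0.png");s=cv2.imread("pics/side0.png")
a=cv2.resize(t[200:330,360:425],None,fx=4.5,fy=4.5,interpolation=cv2.INTER_CUBIC)
b=cv2.resize(t[120:255,245:322],None,fx=4.333,fy=4.333,interpolation=cv2.INTER_CUBIC)[:585]
cv2.imwrite("pics/c1.png",np.hstack([a,b]))
cv2.imwrite("pics/c2.png",cv2.resize(s[150:280,170:390],None,fx=3.6,fy=3.6,interpolation=cv2.INTER_CUBIC))
print(a.shape,b.shape)
g=lambda im,x0,y0,x1,y1:[(lambda q:(q[0]+x0).round(1).tolist()if 0 else None)]
hsv=cv2.cvtColor(t,cv2.COLOR_BGR2HSV);m=cv2.inRange(hsv,(25,120,90),(40,255,255))
n,l,st,c=cv2.connectedComponentsWithStats(m)
for i in range(1,n):
    if st[i,4]>60:
        ys,xs=np.where(l==i);P=at_z("top",np.c_[xs,ys],0.012)[:,:2]
        r=cv2.minAreaRect(P.astype(np.float32)*1000);print(st[i],[np.round(v,1) for v in r])
E
```

```text
(585, 292, 3) (585, 334, 3)
[ 369  210   31   61 1161] [array([ 428. , -244.9]), array([153.4,  62.3]), np.float64(6.6)]
[ 162  282   85   37 2197] [array([283.8, 213.5]), array([209.7,  82.4]), np.float64(86.8)]
[ 373  284   42   43 1170] [array([ 260.9, -259.8]), array([103.8,  83. ]), np.float64(11.0)]
```

View pics/c1.png

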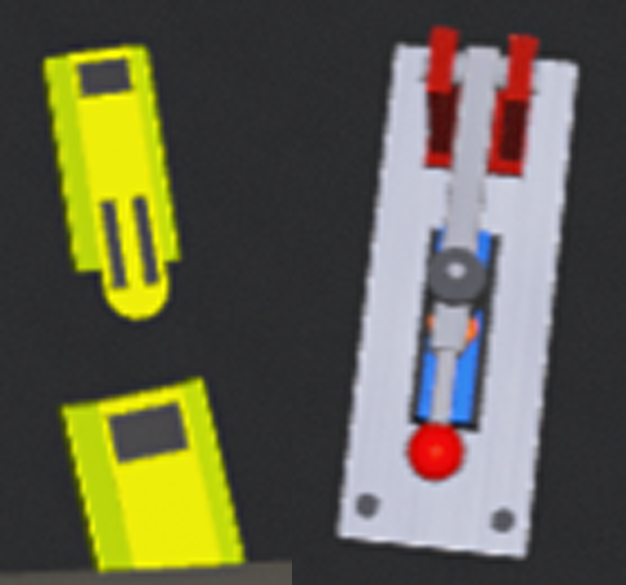

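View pics/c2.png

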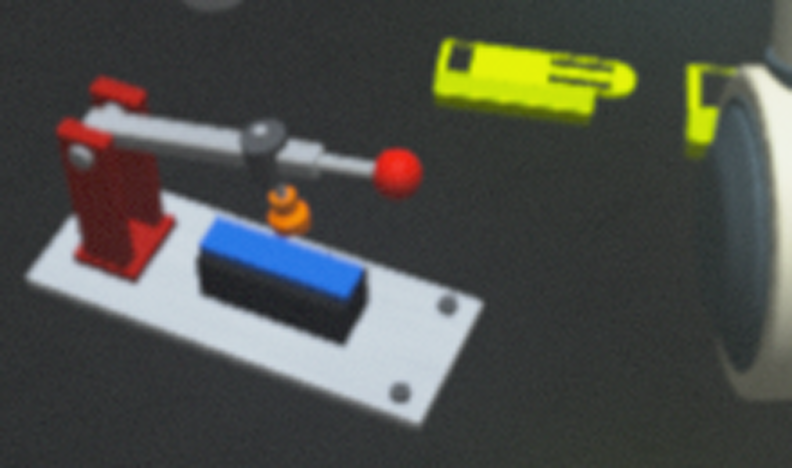

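Left crop: A has lip corners at crop px (44,58), (77,270), (147,45) and (181,262), with the nose tip at (137,320) pointing at the robot. C, partly under the arm, is about 83 wide and B is 210 long. A measures 153x62, which fits 149x58, so A is the smallest and the one meant. Right crop: the base plate corners are at (396,44), (578,66), (525,556) and (338,536), and the ball is at (435,452). In the side crop the arm is slightly raised above the saddle. Next I'll fit the poses.

```bash
cat > fit.py <<'E'
from h import *
from scipy.optimize import least_squares
A=lambda L:np.array(L)/4.5+[360,200]
B=lambda L:(np.array(L)-[292,0])/4.333+[245,120]
S=lambda L:np.array(L)/3.6+[170,150]
def T(p,P): 
    c,s=np.cos(p[2]),np.sin(p[2]); P=np.array(P,float); return np.c_[p[0]+c*P[:,0]-s*P[:,1],p[1]+s*P[:,0]+c*P[:,1],P[:,2]]
def fit(obs,p0):
    f=lambda p:np.concatenate([(proj(n,T(p,P))-px).ravel() for n,P,px in obs]); r=least_squares(f,p0); return r.x,r.fun.reshape(-1,2).round(1)
vis=[("top",[[.06,.029,0],[-.06,.029,0],[.06,-.029,.015],[-.06,-.029,.015],[-.089,0,.023]],A([(44,58),(77,270),(147,46),(181,262),(137,320)]))]
pr=[("top",[[.175,.055,.012],[.175,-.055,.012],[-.125,-.055,.012],[-.125,.055,.012],[-.055,.014,.06],[-.055,-.014,.06]],B([(396,44),(578,66),(525,556),(338,536),(420,416),(474,424)])),
("side",[[.175,.055,.012],[-.125,.055,.012],[-.125,-.055,.012],[-.055,.014,.06],[-.055,-.014,.06],[.055,.014,.06]],S([(26,278),(420,426),(484,302),(347,296),(366,266),(203,250)]))]
E
python3 - <<'E'
from fit import *
v,rv=fit(vis,[.43,-.24,.1]);print("visor",v.round(4),np.degrees(v[2]));print(rv.tolist())
p,rp=fit(pr,[.5,.02,0]);print("press",p.round(4),np.degrees(p[2]));print(rp.tolist())
bt=B([(435,452)]);bs=S([(397,173)])
def g(q): 
    a=q[0];P=T(p,[[.125-.215*np.cos(a),0,.13+.215*np.sin(a)]]);return np.r_[(proj("top",P)-bt).ravel(),(proj("side",P)-bs).ravel()]
r=least_squares(g,[.1]);a=r.x[0];print("clamp",a,r.fun,T(p,[[.125-.215*np.cos(a),0,.13+.215*np.sin(a)]]))
for a in [-.1,0,.1,.4,.8,1.2,1.6,1.7]: print(a,T(p,[[.125-.215*np.cos(a),0,.13+.215*np.sin(a)]]).round(4))
E
```

```text
visor [ 0.4405 -0.2456  0.1014] 5.809985736145298
[[-0.1, 0.9], [-1.1, 0.2], [0.7, 0.4], [-0.2, -0.7], [0.7, -0.7]]
press [ 0.5372  0.0154 -0.1176] -6.736082573112286
[[-0.2, 0.5], [-0.6, -0.1], [-0.4, 1.0], [-0.5, 0.8], [-0.5, 0.7], [-1.6, 0.2], [-0.1, -0.8], [0.0, -1.4], [-0.0, -0.8], [0.0, -0.3], [-0.3, -0.4], [-1.3, -2.0]]
clamp 0.22150154626971388 [-0.18680937  0.60564922  0.17330642 -0.31086297] [[0.4530495  0.02536845 0.17723437]]
-0.1 [[0.4489 0.0259 0.1085]]
0 [[0.4478 0.026  0.13  ]]
0.1 [[0.4489 0.0259 0.1515]]
0.4 [[0.4647 0.024  0.2137]]
0.8 [[0.5126 0.0183 0.2842]]
1.2 [[0.584  0.0099 0.3304]]
1.6 [[0.6676 0.     0.3449]]
1.7 [[ 0.6889 -0.0025  0.3432]]
```

```bash
cat > d.py <<'E'
import sys
from h import *
o=robot.get_obs(); t=np.array([float(x) for x in sys.argv[1:4]]); Rm=R.from_euler('xyz',o['eef_rot'],degrees=True)
g=R.from_euler('xyz',[float(sys.argv[5]) if len(sys.argv)>5 else 180,0,float(sys.argv[4])],degrees=True) if len(sys.argv)>4 else Rm
print("units",(Rm.inv().apply(t-o['tool_pos'])/.025).round(2),"twist",(Rm.inv()*g).as_rotvec(degrees=True).round(1),"pos",o['tool_pos'].round(4),o['eef_rot'].round(1),"F",o['wrist_force'].round(2),o['time_s'])
E
python3 -m creep '{"xyz":[[0,0,-0.7],[0,0,-0.7],[0,0,-0.7],[0,0,0],[0.5,-1,0],[0.5,-1,0],[0.5,-1,0],[0.5,-1,0],[0.5,-1,0],[0.5,-1,0],[0.5,-1,0],[0.5,-1,0]],"twist":[[0,0,10.2],[0,0,10.2],[0,0,10.2],[0,0,0],[0,0,0],[0,0,0],[0,0,0],[0,0,0],[0,0,0],[0,0,0],[0,0,0],[0,0,0]],"claw":[1,1,1,1,1,1,1,1,1,1,1,1]}'
python3 d.py 0.453 0.0254 0.26 -6.74
```

```text
time_s: 1.6
tool_pos: [0.3758, -0.3834, 0.2653]
eef_rot: [-179.9, 0.1, -6.4]
wrist_force: [1.3, -0.8, 0.3]
opening: 1.002
grasp_force: 0.0
units [  1.24 -16.59   0.23] twist [-0.1  0.1  0.3] pos [ 0.3758 -0.3834  0.2653] [-1.799e+02  1.000e-01 -6.400e+00] F [ 1.31 -0.8   0.31] 1.6
```

```bash
python3 -m creep '{"xyz":[[0.1,-1,0],[0.1,-1,0],[0.1,-1,0],[0.1,-1,0],[0.1,-1,0],[0.1,-1,0],[0.1,-1,0],[0.1,-1,0],[0.1,-1,0],[0.1,-1,0],[0.1,-1,0],[0.1,-1,0]],"twist":[[0,0,0.3],[0,0,0],[0,0,0],[0,0,0],[0,0,0],[0,0,0],[0,0,0],[0,0,0],[0,0,0],[0,0,0],[0,0,0],[0,0,0]],"claw":[1,1,1,1,1,1,1,1,1,1,1,1]}' >/dev/null
python3 -m creep '{"xyz":[[0,-1,0],[0,-1,0],[0,-1,0],[0,-0.7,0],[0,0,0],[0,0,0]],"twist":[[0,0,0],[0,0,0],[0,0,0],[0,0,0],[0,0,0],[0,0,0]],"claw":[1,1,1,1,1,1]}' >/dev/null
python3 d.py 0.453 0.0254 0.158 -6.74
python3 - <<'E'
from fit import *
m=robot.camera_model("wrist");im=robot.camera("wrist");p=[.5372,.0154,-.1176]
a=.2215
print(proj("wrist",T(p,[[.125-.215*np.cos(a),0,.13+.215*np.sin(a)],[-.125,-.055,.012],[-.125,.055,.012],[-.055,.014,.06],[-.055,-.014,.06]]),m).round(0))
cv2.imwrite("pics/w1.png",im);print(m)
E
```

```text
units [-0.12 -0.97  4.32] twist [ 0.   0.  -0.1] pos [0.4531 0.0009 0.266 ] [180.    0.   -6.9] F [-0.19 -0.58 -0.5 ] 3.85
[[258. 214.]
 [305. 209.]
 [231. 209.]
 [254. 166.]
 [276. 166.]]
{'fx': 296.87769601497183, 'fy': 296.87769601497183, 'cx': 283.12470121075995, 'cy': 208.2321713333253, 'distortion': array([-0.04089282,  0.        ,  0.        ,  0.        ,  0.        ]), 'eye': array([ 0.52548982, -0.0066072 ,  0.4359671 ]), 'attitude': array([ 1.64832085e+02, -1.67073375e-02, -9.69461723e+01])}
```

View pics/w1.png

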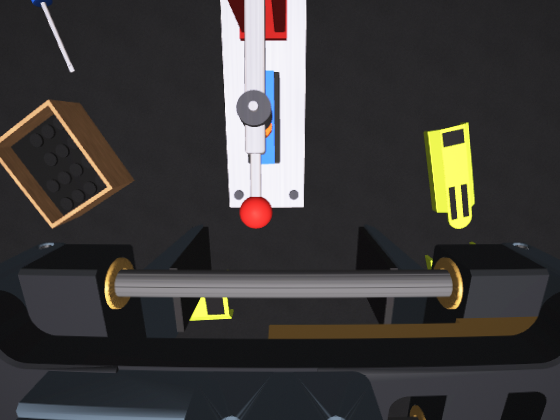

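The wrist view shows the ball at (256,213) and the near plate corners at (230,207) and (303,207). All are within 2 px of prediction, so the poses hold. Going down to pinch the ball.

```bash
python3 -m creep '{"xyz":[[-0.1,-1,0.3],[0,0,1],[0,0,1],[0,0,1],[0,0,1],[0,0,0],[0,0,0],[0,0,0],[0,0,0],[0,0,0],[0,0,0]],"twist":[[0,0,0],[0,0,0],[0,0,0],[0,0,0],[0,0,0],[0,0,0],[0,0,0],[0,0,0],[0,0,0],[0,0,0],[0,0,0]],"claw":[1,1,1,1,1,1,-1,-1,-1,-1,-1]}' 40
python3 d.py 0.453 0.0254 0.158
```

```text
time_s: 5.28
tool_pos: [0.454, 0.0265, 0.159]
eef_rot: [-180.0, -0.0, -7.0]
wrist_force: [0.7, -1.2, 0.0]
opening: 0.485
grasp_force: 0.0
units [-0.03  0.05  0.04] twist [0. 0. 0.] pos [0.454  0.0265 0.159 ] [-180.   -0.   -7.] F [ 0.74 -1.18  0.05] 5.275
```

```bash
python3 -m creep '{"xyz":[[0,0,0],[0,0,0],[0,0,0],[0,0,0]],"twist":[[0,0,0],[0,0,0],[0,0,0],[0,0,0]],"claw":[-1,-1,-1,-1]}'
python3 - <<'E'
import numpy as np
# arc steps from 0.2215 rad: dx along press x (tool x), dz (tool z = -up), units
a=.2215; x=0;z=0
for n in range(26):
    b=min(a+.075,1.7) if n else a+.03
    print(n,round(b,3),round(.215*(np.cos(a)-np.cos(b))/.025,2),round(-.215*(np.sin(b)-np.sin(a))/.025,2)); a=b
    if b>=1.7: break
E
```

```text
time_s: 5.78
tool_pos: [0.4539, 0.0263, 0.1589]
eef_rot: [180.0, 0.0, -7.0]
wrist_force: [-1.0, -4.3, 2.0]
opening: 0.306
grasp_force: 40.0
0 0.252 0.06 -0.25
1 0.327 0.18 -0.62
2 0.402 0.23 -0.6
3 0.477 0.27 -0.58
4 0.551 0.32 -0.56
5 0.626 0.36 -0.54
6 0.701 0.4 -0.51
7 0.776 0.43 -0.48
8 0.851 0.47 -0.44
9 0.926 0.5 -0.41
10 1.001 0.53 -0.37
11 1.076 0.56 -0.33
12 1.151 0.58 -0.28
13 1.226 0.6 -0.24
14 1.301 0.61 -0.19
15 1.376 0.63 -0.15
16 1.451 0.64 -0.1
17 1.526 0.64 -0.05
18 1.601 0.64 -0.0
19 1.676 0.64 0.04
20 1.7 0.2 0.02
```

```bash
python3 -m creep '{"xyz":[[0.06,0,-0.25],[0.18,0,-0.62],[0.23,0,-0.6],[0.27,0,-0.58],[0.32,0,-0.56],[0.36,0,-0.54],[0.4,0,-0.51],[0.43,0,-0.48],[0.47,0,-0.44],[0.5,0,-0.41]],"twist":[[0,0,0],[0,0,0],[0,0,0],[0,0,0],[0,0,0],[0,0,0],[0,0,0],[0,0,0],[0,0,0],[0,0,0]],"claw":[-1,-1,-1,-1,-1,-1,-1,-1,-1,-1]}'
python3 d.py 0.5372 0.0154 0.30
```

```text
time_s: 7.02
tool_pos: [0.5322, 0.0169, 0.2832]
eef_rot: [-180.0, 0.3, -7.0]
wrist_force: [-5.8, -0.3, -4.4]
opening: 0.305
grasp_force: 40.0
units [ 0.2   0.04 -0.67] twist [0. 0. 0.] pos [0.5322 0.0169 0.2832] [-180.     0.3   -7. ] F [-5.82 -0.29 -4.45] 7.025
```

```bash
python3 -m creep '{"xyz":[[0.53,0,-0.37],[0.56,0,-0.33],[0.58,0,-0.28],[0.6,0,-0.24],[0.61,0,-0.19],[0.63,0,-0.15],[0.64,0,-0.1],[0.64,0,-0.05],[0.64,0,0],[0.64,0,0.04],[0.2,0,0.02],[0,0,0]],"twist":[[0,0,0],[0,0,0],[0,0,0],[0,0,0],[0,0,0],[0,0,0],[0,0,0],[0,0,0],[0,0,0],[0,0,0],[0,0,0],[0,0,0]],"claw":[-1,-1,-1,-1,-1,-1,-1,-1,-1,-1,-1,-1]}'
python3 -m creep '{"xyz":[[0,0,0],[0,0,0],[0,0,0],[0,0,0],[0,0,0],[0,0,-1],[0,0,-1],[0,0,-1]],"twist":[[0,0,0],[0,0,0],[0,0,0],[0,0,0],[0,0,0],[0,0,0],[0,0,0],[0,0,0]],"claw":[0,0,0,0,0,0,0,0]}'
python3 d.py 0.4405 -0.2456 0.12 5.81
```

```text
time_s: 8.52
tool_pos: [0.6908, -0.0019, 0.3271]
eef_rot: [-179.9, -0.3, -7.0]
wrist_force: [2.2, 1.9, 18.5]
opening: 0.308
grasp_force: 40.0
time_s: 9.52
tool_pos: [0.6893, -0.0025, 0.4007]
eef_rot: [-180.0, 0.0, -7.0]
wrist_force: [-0.5, 0.0, -0.1]
opening: 0.499
grasp_force: 0.0
units [-8.69 10.87 11.23] twist [ -0.    0.  -12.8] pos [ 0.6893 -0.0025  0.4007] [-180.    0.   -7.] F [-0.46  0.01 -0.09] 9.525
```

```bash
python3 -m creep '{"xyz":[[-0.72,0.9,0],[-0.72,0.9,0],[-0.72,0.9,0],[-0.72,0.9,0.5],[-0.72,0.9,0.5],[-0.72,0.9,0.5],[-0.72,0.9,0.5],[-0.72,0.9,0.5],[-0.72,0.9,0.5],[-0.72,0.9,0.5],[-0.72,0.9,0.5],[-0.72,0.9,0.5]],"twist":[[0,0,0],[0,0,0],[0,0,0],[0,0,0],[0,0,0],[0,0,0],[0,0,0],[0,0,0],[0,0,0],[0,0,0],[0,0,0],[0,0,0]],"claw":[1,1,1,1,1,1,1,1,1,1,1,1]}' >/dev/null
python3 -m creep '{"xyz":[[0,0,0],[0,0,0],[0,0,0],[0,0,0],[0,0,0],[0,0,0],[0,0,0],[0,0,0],[0,0,0],[0,0,0],[0,0,0],[0,0,0]],"twist":[[0,0,-10.7],[0,0,-10.7],[0,0,-10.7],[0,0,-10.7],[0,0,-10.7],[0,0,-10.7],[0,0,-10.7],[0,0,-10.7],[0,0,-10.7],[0,0,-10.7],[0,0,-10.7],[0,0,-10.7]],"claw":[1,1,1,1,1,1,1,1,1,1,1,1]}' >/dev/null
python3 -m creep '{"xyz":[[0,0,0],[0,0,0],[0,0,0],[0,0,0],[0,0,0],[0,0,0],[0,0,0],[0,0,0]],"twist":[[0,0,-10.7],[0,0,-10.7],[0,0,-10.7],[0,0,-10.7],[0,0,-10.7],[0,0,-10.7],[0,0,0],[0,0,0]],"claw":[1,1,1,1,1,1,1,1]}'
python3 d.py 0.4405 -0.2456 0.12 185.81
python3 - <<'E'
from fit import *
print(robot.get_obs()['q'].round(0))
m=robot.camera_model("wrist");im=robot.camera("wrist")
P=T([.4405,-.2456,.1014],[[.06,.029,0],[-.06,.029,0],[.06,-.029,0],[-.06,-.029,0],[-.089,0,.023],[.06,0,.025]])
print(proj("wrist",P,m).round(0).tolist())
cv2.imwrite("pics/w2.png",im);np.save("w2.npy",m,allow_pickle=True)
E
```

```text
time_s: 13.52
tool_pos: [0.442, -0.2441, 0.2875]
eef_rot: [-180.0, 0.0, -174.7]
wrist_force: [0.5, -0.4, 0.1]
opening: 0.999
grasp_force: 0.0
units [ 0.07 -0.05  6.7 ] twist [-0.   0.  -0.5] pos [ 0.442  -0.2441  0.2875] [-180.     0.  -174.7] F [ 0.55 -0.37  0.12] 13.525
[ -36.   14.   87.    0.   78. -131.]
[[300.0, 213.0], [300.0, 136.0], [264.0, 213.0], [262.0, 137.0], [281.0, 116.0], [282.0, 218.0]]
```

View pics/w2.png

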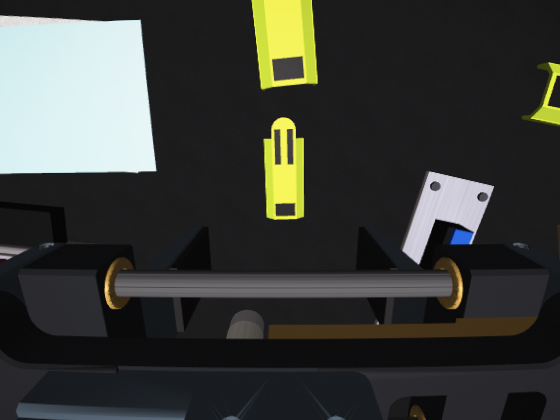

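The wrist view shows visor A with its nose at (283,118), its rear edge at row 219 and its lips at columns 264–304. It lies right under the gripper, within about 2 mm of the fit. C at (285,40) is clearly wider. Descending to grip softly.

```bash
python3 -m creep '{"xyz":[[0,0,1],[0,0,1],[0,0,1],[0,0,1],[0,0,1],[0,0,1],[0,0,1],[0,0,1],[0,0,1],[0,0,1],[0,0,0.7],[0,0,0.4]],"twist":[[0,0,-0.5],[0,0,0],[0,0,0],[0,0,0],[0,0,0],[0,0,0],[0,0,0],[0,0,0],[0,0,0],[0,0,0],[0,0,0],[0,0,0]],"claw":[1,1,1,1,1,1,1,1,1,1,1,1]}' 8
python3 -m creep '{"xyz":[[0,0,0.2],[0,0,0],[0,0,0],[0,0,0],[0,0,0],[0,0,0],[0,0,0],[0,0,0]],"twist":[[0,0,0],[0,0,0],[0,0,0],[0,0,0],[0,0,0],[0,0,0],[0,0,0],[0,0,0]],"claw":[0.8,0.7,0.6,0.5,0.4,0.3,0.2,0.1]}' 8
python3 d.py 0.4415 -0.2441 0.004 185.81
```

```text
time_s: 15.08
tool_pos: [0.4419, -0.244, 0.0092]
eef_rot: [180.0, -0.0, -174.0]
wrist_force: [-0.8, -0.3, 0.1]
opening: 1.001
grasp_force: 0.0
time_s: 16.08
tool_pos: [0.442, -0.2441, 0.005]
eef_rot: [180.0, 0.0, -173.9]
wrist_force: [-0.1, 1.3, 3.3]
opening: 0.635
grasp_force: 8.0
units [0.02 0.   0.04] twist [0.  0.  0.3] pos [ 0.442  -0.2441  0.005 ] [ 180.     0.  -173.9] F [-0.1   1.28  3.28] 16.075
```

Gripped at an opening of 57.8 mm, as expected. Lift, turn and carry it over.

```bash
python3 -m creep '{"xyz":[[0,0,-0.2],[0,0,-0.5],[0,0,-0.9],[0,0,-0.9],[0,0,-0.9],[0,0,-0.9],[0,0,-0.9],[0,0,-0.9],[0,0,-0.5],[0,0,-0.2]],"twist":[[0,0,0],[0,0,0],[0,0,2],[0,0,3],[0,0,3],[0,0,3],[0,0,1.8],[0,0,0],[0,0,0],[0,0,0]],"claw":[0.1,0.1,0.1,0.1,0.1,0.1,0.1,0.1,0.1,0.1]}'
python3 d.py 0.5372 0.0154 0.16 173.26
```

```text
time_s: 17.32
tool_pos: [0.4421, -0.2442, 0.1757]
eef_rot: [-180.0, 0.1, 173.3]
wrist_force: [0.3, 0.0, -0.9]
opening: 0.637
grasp_force: 8.0
units [-2.56 10.76  0.62] twist [-0.   0.1  0. ] pos [ 0.4421 -0.2442  0.1757] [-1.800e+02  1.000e-01  1.733e+02] F [ 0.26  0.02 -0.93] 17.325
```

```bash
python3 -m creep '{"xyz":[[-0.1,0.3,0],[-0.2,0.7,0],[-0.2,0.9,0],[-0.25,0.9,0],[-0.25,0.9,0],[-0.25,1,0],[-0.25,1,0],[-0.25,1,0],[-0.2,0.9,0],[-0.2,0.8,0],[-0.2,0.7,0],[-0.1,0.4,0]],"twist":[[0,0,0],[0,0,0],[0,0,0],[0,0,0],[0,0,0],[0,0,0],[0,0,0],[0,0,0],[0,0,0],[0,0,0],[0,0,0],[0,0,0]],"claw":[0.1,0.1,0.1,0.1,0.1,0.1,0.1,0.1,0.1,0.1,0.1,0.1]}'
python3 d.py 0.5372 0.0154 0.10 173.26
```

```text
time_s: 18.82
tool_pos: [0.5308, -0.014, 0.1746]
eef_rot: [180.0, -0.0, 173.3]
wrist_force: [0.1, -0.4, -1.0]
opening: 0.633
grasp_force: 8.0
units [-0.12  1.2   2.98] twist [ 0.  -0.   0.1] pos [ 0.5308 -0.014   0.1746] [180.   -0.  173.3] F [ 0.08 -0.38 -1.  ] 18.825
```

```bash
python3 -m creep '{"xyz":[[-0.1,0.6,0.5],[0,0.55,0.8],[0,0.03,0.7],[0,0,0],[0,0,0]],"twist":[[0,0,0],[0,0,0],[0,0,0],[0,0,0],[0,0,0]],"claw":[0.1,0.1,0.1,0.1,0.1]}'
python3 d.py 0.5372 0.0154 0.044 173.26
python3 - <<'E'
from fit import *
m=robot.camera_model("wrist");w=robot.camera("wrist");s=robot.camera("side")
p=[.5372,.0154,-.1176]
print("w",proj("wrist",T(p,[[-.125,.055,.012],[-.125,-.055,.012],[-.055,.0205,.052],[-.055,-.0205,.052],[-.089,0,.1+.018]]),m).round(0).tolist())
print("s",proj("side",T(p,[[-.06,.029,.095],[.06,.029,.095],[-.089,0,.118]])).round(0).tolist())
cv2.imwrite("pics/h.png",np.hstack([cv2.resize(w[40:260,180:400],(400,400)),cv2.resize(s[130:280,170:320],(400,400),interpolation=cv2.INTER_CUBIC)]))
E
```

```text
time_s: 19.45
tool_pos: [0.5367, 0.0135, 0.1251]
eef_rot: [-180.0, 0.0, 173.3]
wrist_force: [0.1, 0.6, 0.5]
opening: 0.633
grasp_force: 8.0
units [-0.01  0.08  3.24] twist [-0.  0.  0.] pos [0.5367 0.0135 0.1251] [-180.     0.   173.3] F [0.05 0.59 0.52] 19.45
w [[346.0, 70.0], [222.0, 70.0], [309.0, 153.0], [259.0, 153.0], [284.0, 102.0]]
s [[265.0, 228.0], [219.0, 212.0], [282.0, 216.0]]
```

View pics/h.png

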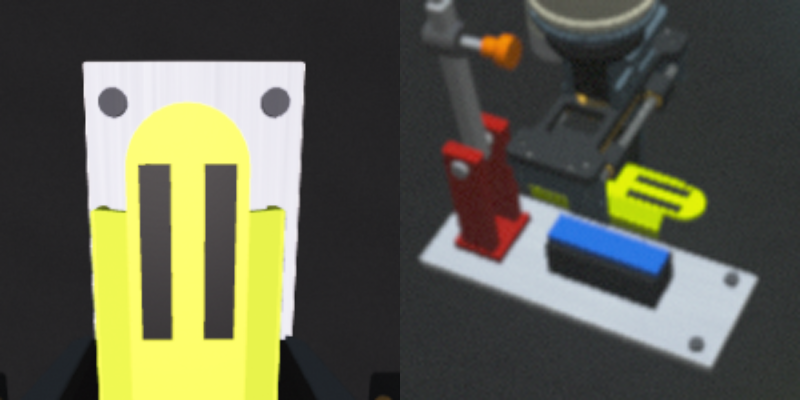

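Left (wrist): the plate corners are at crop (84,62) and (304,62), with the visor centred at column 187. That puts the press about 1–2 mm further in +y and 2 mm further in +x than fitted. Right (side): the visor is above and in line with the saddle, nose to the ball end, and the arm is clear of the gripper. Nudge and lower.

```bash
python3 d.py 0.539 0.0168 0.044 173.26; python3 -m creep '{"xyz":[[-0.06,0.14,0.3],[0,0,0.6],[0,0,0.6],[0,0,0.5],[0,0,0.3],[0,0,0.2],[0,0,0.1],[0,0,0]],"twist":[[0,0,0],[0,0,0],[0,0,0],[0,0,0],[0,0,0],[0,0,0],[0,0,0],[0,0,0]],"claw":[0.1,0.1,0.1,0.1,0.1,0.1,0.1,0.1]}'
python3 d.py 0.539 0.0168 0.044 173.26
```

```text
units [-0.06  0.14  3.26] twist [0.  0.1 0. ] pos [0.537  0.0135 0.1255] [1.800e+02 1.000e-01 1.733e+02] F [ 0.04  0.89 -1.98] 19.55
time_s: 20.55
tool_pos: [0.5385, 0.0169, 0.06]
eef_rot: [180.0, 0.0, 173.3]
wrist_force: [-0.5, -0.5, -1.1]
opening: 0.638
grasp_force: 8.0
units [-0.02 -0.    0.64] twist [0. 0. 0.] pos [0.5385 0.0169 0.06  ] [180.    0.  173.3] F [-0.53 -0.52 -1.14] 20.55
```

```bash
python3 -m creep '{"xyz":[[0,0,0.1],[0,0,0.1],[0,0,0.1],[0,0,0.1],[0,0,0.05],[0,0,0.05],[0,0,0]],"twist":[[0,0,0],[0,0,0],[0,0,0],[0,0,0],[0,0,0],[0,0,0],[0,0,0]],"claw":[0.1,0.1,0.1,0.1,0.1,0.1,0.1]}'; python3 d.py 0.539 0.0168 0.044
python3 -m creep '{"xyz":[[0,0,0.04],[0,0,0.04],[0,0,0.04],[0,0,0]],"twist":[[0,0,0],[0,0,0],[0,0,0],[0,0,0]],"claw":[0.1,0.1,0.1,0.1]}'; python3 d.py 0.539 0.0168 0.044
```

```text
time_s: 21.42
tool_pos: [0.5385, 0.0169, 0.0474]
eef_rot: [-180.0, -0.0, 173.3]
wrist_force: [-0.6, -0.0, -0.4]
opening: 0.632
grasp_force: 8.0
units [-0.02 -0.    0.13] twist [0. 0. 0.] pos [0.5385 0.0169 0.0474] [-180.    -0.   173.3] F [-0.55 -0.03 -0.43] 21.425
time_s: 21.92
tool_pos: [0.5384, 0.0169, 0.0443]
eef_rot: [180.0, -0.0, 173.3]
wrist_force: [-0.1, 0.2, -0.7]
opening: 0.634
grasp_force: 8.0
units [-0.02 -0.    0.01] twist [0. 0. 0.] pos [0.5384 0.0169 0.0443] [180.   -0.  173.3] F [-0.09  0.24 -0.67] 21.925
```

```bash
python3 -m creep '{"xyz":[[0,0,0.03],[0,0,0.03],[0,0,0]],"twist":[[0,0,0],[0,0,0],[0,0,0]],"claw":[0.1,0.1,0.1]}';
python3 -m creep '{"xyz":[[0,0,0],[0,0,0],[0,0,0],[0,0,-0.3],[0,0,-1],[0,0,-1],[0,0,-1],[0,0,-1],[0,0,-1],[0,0,-1],[0,0,-1],[0,0,-1]],"twist":[[0,0,0],[0,0,0],[0,0,0],[0,0,0],[0,0,0],[0,0,0],[0,0,0],[0,0,0],[0,0,0],[0,0,0],[0,0,0],[0,0,0]],"claw":[0.35,0.5,0.7,0.8,0.9,1,1,1,1,1,1,1]}'; python3 d.py 0.6889 -0.0025 0.42 173.26
python3 - <<'E'
from fit import *
t=robot.camera("top");s=robot.camera("side")
p=[.539,.0168,-.1176]
print("s",((proj("side",T(p,[[-.06,.029,.039],[.06,.029,.039],[-.089,0,.062],[-.06,.017,.064],[-.06,-.017,.064],[.06,.017,.064]]))-[170,130])*8/3).round(0).tolist())
cv2.imwrite("pics/p.png",np.hstack([cv2.resize(t[115:265,215:365],(400,400),interpolation=cv2.INTER_CUBIC),cv2.resize(s[130:280,170:320],(400,400),interpolation=cv2.INTER_CUBIC)]))
E
```

```text
time_s: 22.3
tool_pos: [0.5387, 0.0169, 0.0433]
eef_rot: [180.0, 0.0, 173.3]
wrist_force: [-0.3, -0.4, 4.8]
opening: 0.636
grasp_force: 8.0
time_s: 23.8
tool_pos: [0.5382, 0.0169, 0.2518]
eef_rot: [-180.0, 0.0, 173.3]
wrist_force: [-0.1, 0.5, 0.6]
opening: 0.999
grasp_force: 0.0
units [-6.08 -0.07 -6.73] twist [-0.  0.  0.] pos [0.5382 0.0169 0.2518] [-180.     0.   173.3] F [-0.13  0.53  0.56] 23.8
s [[253.0, 301.0], [134.0, 259.0], [297.0, 272.0], [258.0, 274.0], [274.0, 247.0], [138.0, 232.0]]
```

View pics/p.png

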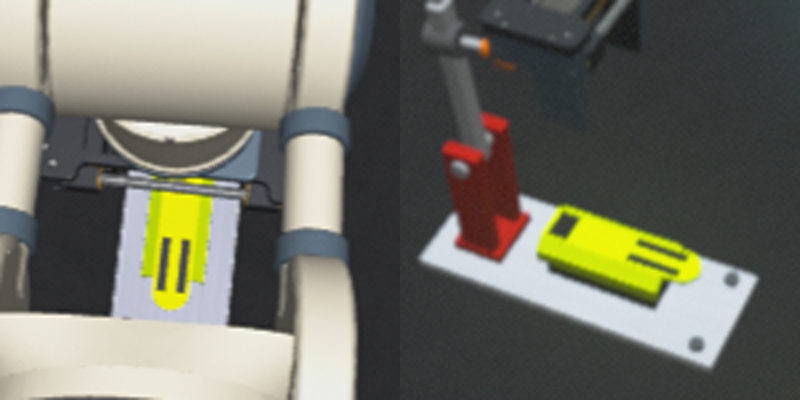

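The visor is seated astride the cap, nose at side-crop (300,272) against (297,272) predicted, in line with the press, and contact was felt at 4.8 N. Now back to the ball.

```bash
python3 -m creep '{"xyz":[[0,0,-1],[0,0,-1],[0,0,-1],[0,0,-1],[0,0,-1],[0,0,-1],[0,0,-0.7],[-1,0,0],[-1,0,0],[-1,0,0],[-1,0,0],[-1,0,0]],"twist":[[0,0,0],[0,0,0],[0,0,0],[0,0,0],[0,0,0],[0,0,0],[0,0,0],[0,0,0],[0,0,0],[0,0,0],[0,0,0],[0,0,0]],"claw":[1,1,1,1,1,1,1,1,1,1,1,1]}'>/dev/null
python3 -m creep '{"xyz":[[-1,0,0],[-0.1,0,0],[0,0,0],[0,0,0]],"twist":[[0,0,0],[0,0,0],[0,0,0],[0,0,0]],"claw":[1,1,1,1]}'; python3 d.py 0.69 -0.0022 0.3265 173.26
python3 - <<'E'
from fit import *
p=[.5385,.0165,-.1176]
for d in (.056,.066,.076):
  a=.2215;Q=[]
  for r in (0,.013,-.013):
    Q.append([.125-(.125+r)*np.cos(a)-d*np.sin(a),0,.13+(.125+r)*np.sin(a)-d*np.cos(a)])
  print(d,((proj("side",T(p,Q))-[170,150])*3.6).round(0).tolist())
E
python3 -c "
import cv2;i=cv2.imread('pics/side0.png');cv2.imwrite('pics/pad.png',cv2.resize(i[185:230,235:295],None,fx=12,fy=12,interpolation=cv2.INTER_CUBIC))"
```

```text
time_s: 25.9
tool_pos: [0.6892, -0.0008, 0.4183]
eef_rot: [180.0, 0.0, 173.3]
wrist_force: [0.5, 0.7, 0.2]
opening: 0.999
grasp_force: 0.0
units [-0.04 -0.05  3.67] twist [0. 0. 0.] pos [ 0.6892 -0.0008  0.4183] [180.    0.  173.3] F [0.45 0.74 0.21] 25.9
0.056 [[288.0, 216.0], [306.0, 219.0], [271.0, 213.0]]
0.066 [[292.0, 227.0], [309.0, 230.0], [275.0, 224.0]]
0.076 [[296.0, 238.0], [313.0, 241.0], [278.0, 235.0]]
```

View pics/pad.png

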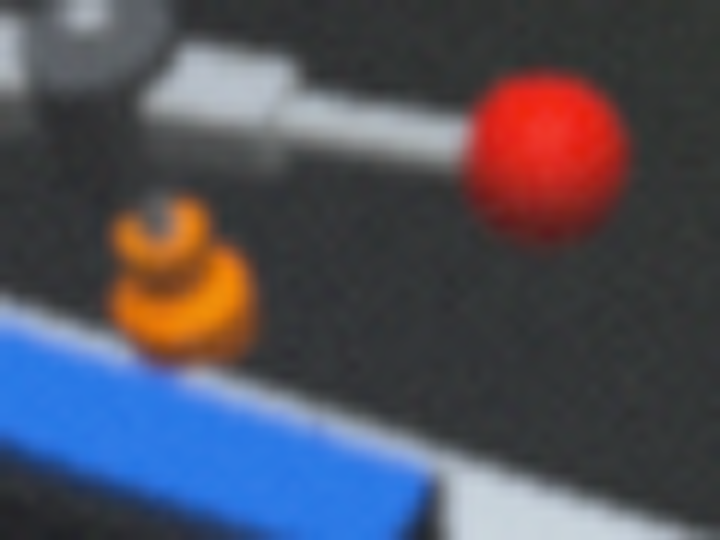

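In the pad crop the disc spans (112–255) with its bottom edge at row ~363. That puts the pad face about 60 mm below the arm line, so contact is expected near clamp −0.05 (ball z about 0.12). That is only a guide; I'll feel for the contact. Grip the ball and swing down.

```bash
python3 -m creep '{"xyz":[[-0.04,-0.05,0.9],[0,0,0.9],[0,0,0.9],[0,0,0.7],[0,0,0.25],[0,0,0],[0,0,0],[0,0,0],[0,0,0],[0,0,0],[0,0,0],[0,0,0]],"twist":[[0,0,0],[0,0,0],[0,0,0],[0,0,0],[0,0,0],[0,0,0],[0,0,0],[0,0,0],[0,0,0],[0,0,0],[0,0,0],[0,0,0]],"claw":[1,1,1,1,0.8,0.4,-1,-1,-1,-1,-1,-1]}' 40
python3 -m creep '{"xyz":[[0,0,0],[0,0,0],[0,0,0]],"twist":[[0,0,0],[0,0,0],[0,0,0]],"claw":[-1,-1,-1]}'; python3 d.py 0.69 -0.0022 0.3265 173.26
```

```text
time_s: 27.4
tool_pos: [0.6909, -0.0018, 0.3267]
eef_rot: [180.0, 0.0, 173.3]
wrist_force: [0.7, 4.7, -0.4]
opening: 0.307
grasp_force: 40.0
time_s: 27.78
tool_pos: [0.6908, -0.0018, 0.3267]
eef_rot: [180.0, 0.0, 173.3]
wrist_force: [0.7, 5.5, -0.3]
opening: 0.306
grasp_force: 40.0
units [ 0.03 -0.02  0.01] twist [0. 0. 0.] pos [ 0.6908 -0.0018  0.3267] [180.    0.  173.3] F [ 0.7   5.45 -0.27] 27.775
```

```bash
python3 -m creep '{"xyz":[[0.2,0,-0.02],[0.64,0,-0.04],[0.64,0,0],[0.64,0,0.05],[0.64,0,0.1],[0.63,0,0.15],[0.61,0,0.19],[0.6,0,0.24],[0.58,0,0.28],[0.56,0,0.33],[0.53,0,0.37]],"twist":[[0,0,0],[0,0,0],[0,0,0],[0,0,0],[0,0,0],[0,0,0],[0,0,0],[0,0,0],[0,0,0],[0,0,0],[0,0,0]],"claw":[-1,-1,-1,-1,-1,-1,-1,-1,-1,-1,-1]}'
python3 d.py 0.5322 0.0175 0.2832 173.26
python3 -m creep '{"xyz":[[0.5,0,0.41],[0.47,0,0.44],[0.43,0,0.48],[0.4,0,0.51],[0.36,0,0.54],[0.32,0,0.56],[0.27,0,0.58],[0.23,0,0.6],[0.18,0,0.62],[0.06,0,0.25],[0,0,0],[0,0,0]],"twist":[[0,0,0],[0,0,0],[0,0,0],[0,0,0],[0,0,0],[0,0,0],[0,0,0],[0,0,0],[0,0,0],[0,0,0],[0,0,0],[0,0,0]],"claw":[-1,-1,-1,-1,-1,-1,-1,-1,-1,-1,-1,-1]}'
python3 d.py 0.453 0.026 0.1585 173.26
```

```text
time_s: 29.15
tool_pos: [0.5363, 0.0164, 0.2857]
eef_rot: [179.9, 0.2, 173.3]
wrist_force: [12.1, 4.7, -4.7]
opening: 0.309
grasp_force: 40.0
units [0.17 0.03 0.1 ] twist [0.1 0.2 0. ] pos [0.5363 0.0164 0.2857] [179.9   0.2 173.3] F [12.07  4.68 -4.67] 29.15
time_s: 30.65
tool_pos: [0.4552, 0.0259, 0.1605]
eef_rot: [180.0, -0.0, 173.3]
wrist_force: [2.8, 8.5, -6.8]
opening: 0.307
grasp_force: 40.0
units [ 0.09 -0.01  0.08] twist [ 0. -0.  0.] pos [0.4552 0.0259 0.1605] [180.   -0.  173.3] F [ 2.84  8.47 -6.8 ] 30.65
```

```bash
python3 -m creep '{"xyz":[[0.07,0,0.4],[0.06,0,0.35],[0.04,0,0.25],[0.02,0,0.14],[0,0,0],[0,0,0]],"twist":[[0,0,0],[0,0,0],[0,0,0],[0,0,0],[0,0,0],[0,0,0]],"claw":[-1,-1,-1,-1,-1,-1]}'
for i in 1 2; do python3 d.py .45 .026 .1; python3 -m creep '{"xyz":[[0.01,0,0.1],[0,0,0],[0,0,0]],"twist":[[0,0,0],[0,0,0],[0,0,0]],"claw":[-1,-1,-1]}' | egrep "pos|wrist"; done
```

```text
time_s: 31.4
tool_pos: [0.4509, 0.0264, 0.1322]
eef_rot: [180.0, 0.0, 173.3]
wrist_force: [3.2, 7.3, -5.4]
opening: 0.307
grasp_force: 40.0
units [ 0.03 -0.02  1.29] twist [0. 0. 0.] pos [0.4509 0.0264 0.1322] [180.    0.  173.3] F [ 3.23  7.3  -5.39] 31.4
tool_pos: [0.4507, 0.0264, 0.1299]
wrist_force: [1.5, 8.2, -0.0]
units [ 0.03 -0.02  1.19] twist [0. 0. 0.] pos [0.4507 0.0264 0.1299] [1.800e+02 1.000e-01 1.733e+02] F [ 1.46  8.24 -0.02] 31.775
tool_pos: [0.4505, 0.0264, 0.1274]
wrist_force: [2.4, 8.2, 0.2]
```

```bash
for i in 1 2 3 4; do python3 -m creep '{"xyz":[[0,0,0.05],[0,0,0.05],[0,0,0]],"twist":[[0,0,0],[0,0,0],[0,0,0]],"claw":[-1,-1,-1]}' | egrep "pos|wrist"; done
```

```text
tool_pos: [0.4503, 0.0264, 0.1249]
wrist_force: [0.9, 8.2, 1.7]
tool_pos: [0.4502, 0.0264, 0.1224]
wrist_force: [0.8, 9.2, 2.1]
tool_pos: [0.4501, 0.0265, 0.1199]
wrist_force: [-0.7, 8.5, 2.7]
tool_pos: [0.45, 0.0265, 0.1173]
wrist_force: [-0.7, 9.5, 2.8]
```

Run:
```python
from fit import *
s=robot.camera("side");print(robot.get_obs()['wrist_force'])
p=[.5385,.0165,-.1176]; a=np.arcsin((robot.get_obs()['tool_pos'][2]+.0188-.13)/.215);print(a)
f=lambda P:((proj("side",T(p,P))-[215,180])*10).round(0).tolist()
for d in (.056,.06,.066,.07): print(d,f([[.125-.125*np.cos(a)-d*np.sin(a),0,.13+.125*np.sin(a)-d*np.cos(a)]]))
print("crown",f([[0,0,.064],[-.06,.017,.064],[.06,.017,.064]]))
cv2.imwrite("pics/gap.png",cv2.resize(s[180:240,215:295],None,fx=10,fy=10,interpolation=cv2.INTER_CUBIC))
```

```text
[-0.27985302  8.01267655  2.70371243]
0.028755818099589048
0.056 [[326.0, 361.0]]
0.06 [[327.0, 372.0]]
0.066 [[329.0, 389.0]]
0.07 [[331.0, 400.0]]
crown [[323.0, 396.0], [521.0, 527.0], [68.0, 368.0]]
```

View pics/gap.png

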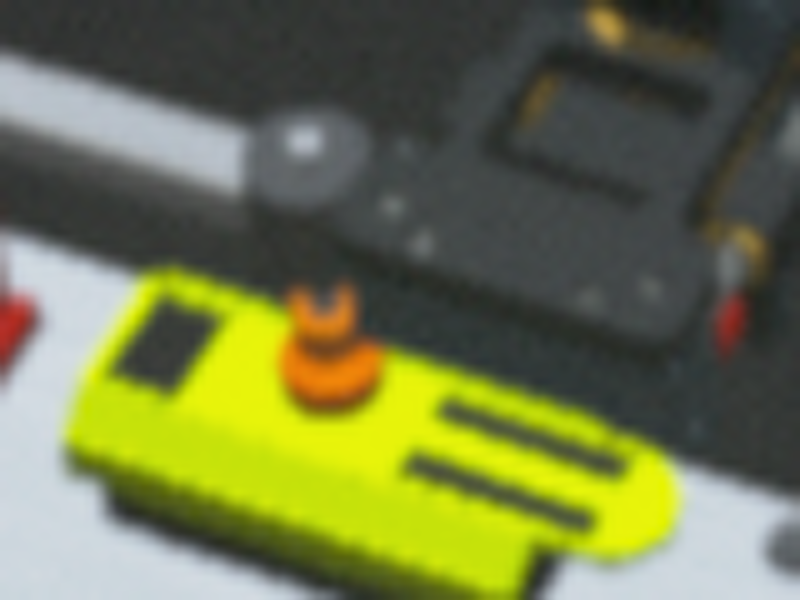

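In the gap view the orange pad's lower edge is at row 412, so the face centre is at about row 373. The crown is at row 396, so the pad is still 8–10 mm above the visor and d≈60 mm. The force rise so far is only hinge friction. Keep feeling in small steps.

```bash
for i in 1 2 3 4 5; do python3 -m creep '{"xyz":[[0,0,0.05],[0,0,0.05],[0,0,0]],"twist":[[0,0,0],[0,0,0],[0,0,0]],"claw":[-1,-1,-1]}' | egrep "pos|wrist"; done
```

```text
tool_pos: [0.45, 0.0265, 0.1148]
wrist_force: [-0.4, 8.8, 2.7]
tool_pos: [0.45, 0.0265, 0.1123]
wrist_force: [-1.2, 9.1, 1.9]
tool_pos: [0.45, 0.0265, 0.1098]
wrist_force: [-1.6, 8.8, 2.7]
tool_pos: [0.45, 0.0265, 0.1073]
wrist_force: [-0.9, 9.0, 2.4]
tool_pos: [0.4501, 0.0265, 0.1049]
wrist_force: [-1.0, 8.6, 2.3]
```

Flat at about 2.5 N, so no contact yet.

```bash
for i in 1 2 3; do python3 -m creep '{"xyz":[[0,0,0.05],[0,0,0.05],[0,0,0]],"twist":[[0,0,0],[0,0,0],[0,0,0]],"claw":[-1,-1,-1]}' | egrep "pos|wrist"; python3 -m creep '{"xyz":[[0,0,0]],"twist":[[0,0,0]],"claw":[-1]}' | egrep "wrist"; done
```

```text
tool_pos: [0.4502, 0.0264, 0.1024]
wrist_force: [-0.8, 8.6, 3.6]
wrist_force: [-0.5, 8.7, 3.0]
tool_pos: [0.4503, 0.0264, 0.1]
wrist_force: [-0.8, 9.1, 5.5]
wrist_force: [0.2, 8.3, 5.5]
tool_pos: [0.4504, 0.0264, 0.0976]
wrist_force: [-0.6, 9.4, 6.6]
wrist_force: [-0.3, 7.9, 6.9]
```

The force is now about 4.3 N above baseline at the ball. That is 6–7 N at the pad, and the travel since contact (~7 mm at the ball, ~4 mm at the pad) agrees. Release and retreat.

```bash
python3 -m creep '{"xyz":[[0,0,0],[0,0,0],[0,0,0],[0,0,0],[0,0,0],[0,0,0]],"twist":[[0,0,0],[0,0,0],[0,0,0],[0,0,0],[0,0,0],[0,0,0]],"claw":[0,0.3,0.5,0.6,0.8,1]}'
python3 - <<'E'
from h import *
cv2.imwrite("pics/f0.png",robot.camera("side"))
E
python3 -m creep '{"xyz":[[0,0,0],[0,0,-0.3],[0,0,-0.6],[0,0,-1],[0,0,-1],[0,0,-1],[0,0,-1],[0,0,-1],[0,0,-1],[0,0,0],[0,0,0]],"twist":[[0,0,0],[0,0,0],[0,0,0],[0,0,0],[0,0,0],[0,0,0],[0,0,0],[0,0,0],[0,0,0],[0,0,0],[0,0,0]],"claw":[1,1,1,1,1,1,1,1,1,1,1]}'
python3 - <<'E'
from fit import *
s=robot.camera("side");cv2.imwrite("pics/f1.png",s)
p=[.5385,.0165,-.1176]
h=cv2.cvtColor(s,cv2.COLOR_BGR2HSV); m=cv2.inRange(h,(0,170,90),(6,255,255))|cv2.inRange(h,(174,170,90),(180,255,255)); m[:, :245]=0; m[:150]=0;m[240:]=0;m[:,310:]=0
ys,xs=np.where(m);c=np.r_[xs.mean(),ys.mean()];print(c,len(xs))
for a in (-.1,-.08,-.065,-.05,-.03,0): print(a,proj("side",T(p,[[.125-.215*np.cos(a),0,.13+.215*np.sin(a)]])).round(1))
E
python3 -c "
import cv2;i=cv2.imread('pics/f1.png');cv2.imwrite('pics/fin.png',cv2.resize(i[150:270,170:320],None,fx=5,fy=5,interpolation=cv2.INTER_CUBIC))"
```

```text
time_s: 37.83
tool_pos: [0.4499, 0.0261, 0.0972]
eef_rot: [-180.0, -0.0, 173.3]
wrist_force: [-0.3, 1.0, 0.1]
opening: 0.934
grasp_force: 0.0
time_s: 39.25
tool_pos: [0.4496, 0.0261, 0.2694]
eef_rot: [-180.0, -0.0, 173.3]
wrist_force: [-0.1, 0.0, -0.0]
opening: 1.0
grasp_force: 0.0
[281.8559322  215.84745763] 118
-0.1 [[281.5 219.1]]
-0.08 [[281.6 217.9]]
-0.065 [[281.7 217.1]]
-0.05 [[281.8 216.2]]
-0.03 [[281.9 214.9]]
0 [[281.9 213.1]]
```

View pics/fin.png

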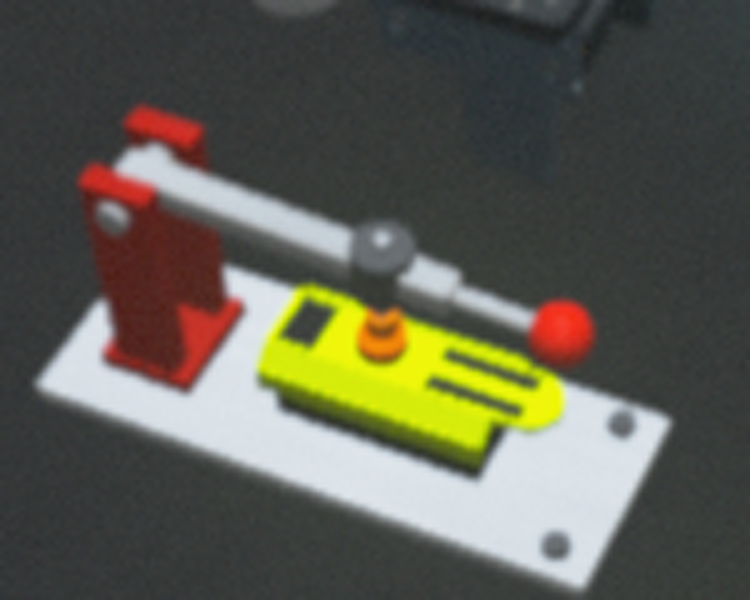

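The final view shows the visor seated on the saddle with its nose at (555,410) towards the ball (562,332), and the pad resting on the crown at (382,340). One quick check that the arm did not spring back, comparing the ball centroid with the start picture and again after a wait.

```bash
python3 -m creep '{"xyz":[[0,0,0],[0,0,0],[0,0,0],[0,0,0],[0,0,0],[0,0,0],[0,0,0],[0,0,0]],"twist":[[0,0,0],[0,0,0],[0,0,0],[0,0,0],[0,0,0],[0,0,0],[0,0,0],[0,0,0]],"claw":[1,1,1,1,1,1,1,1]}'|head -1
python3 - <<'E'
from fit import *
from scipy.optimize import brentq
p=[.5385,.0165,-.1176]
cv2.imwrite("pics/f2.png",robot.camera("side"))
for n in ("side0","f1","f2"):
    s=cv2.imread(f"pics/{n}.png");h=cv2.cvtColor(s,cv2.COLOR_BGR2HSV); m=cv2.inRange(h,(0,150,60),(6,255,255))|cv2.inRange(h,(174,150,60),(180,255,255)); m[:, :265]=0; m[:150]=0;m[240:]=0;m[:,310:]=0
    ys,xs=np.where(m);c=np.r_[xs.mean(),ys.mean()]
    a=brentq(lambda a:proj("side",T(p,[[.125-.215*np.cos(a),0,.13+.215*np.sin(a)]]))[0,1]-c[1],-.3,.5);print(n,c,a,.13+.215*np.sin(a))
E
```

```text
time_s: 40.3
side0 [280.01388889 197.36111111] 0.22982039006551425 0.1789775675358148
f1 [281.96240602 215.96992481] -0.047003541872403895 0.11989795925169977
f2 [282.02222222 216.        ] -0.04749827860939474 0.11979170957386323
```

```bash
python3 -c "
from bench import robot
print(robot.sign_off())"
```

```text
the job is handed in; nothing more can be done
None
```

The smallest lime visor is seated astride the saddle with its nose towards the ball end, and the arm is down with its pad pressing at an estimated 4–7 N. The pad force is worked out from the wrist force and the camera, not measured directly. I handed the job in at about 40 s and got no verdict back.

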